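# Serve a coffee pod from the rocking-lever dispenser

### The job

Serve the green coffee pod from the two-lane dispenser: press down the white paddle on the green pod's side, so that the other end of its rocking lever lifts the red gate, and keep it down until the pod has rolled into the tray at the front; then let the paddle come back up so that the gate is shut again. Do not touch or lift either pod, do not work the other lane's lever (the orange pod stays behind its gate), and leave the things standing around the dispenser where they are.

Things in the scene. Friction and masses are not known exactly. Their poses are not given: they have to be found in the camera images.
- dispenser: two-lane pod dispenser fixed to the counter, 250 x 106 mm without paddles, 112 mm high; origin on the counter below its middle. x points from the tray (front) up the lanes to the back, y left, z up. Open clear-walled lanes at y = +25 mm (left) and -25 mm (right), red gates at x = 25 mm. Levers outside the lanes pivot at x = -55 mm, 60 mm up; paddles at x = -150 mm, y = +85 and -85 mm, beside the tray
- tray_floor (a point): centre of the floor of the dispenser's black open tray, 14 mm above the counter; inside, the tray is about 95 mm along x by 98 mm along y, walls up to 46 mm above the counter. Both lanes roll out into it
- paddle_left (a point): centre of the upper face of the left white paddle, a plate 50 mm along dispenser x, 42 mm wide, 6 mm thick, free all round. At rest this point is 100 mm above the counter and the plate leans 0.28 rad, front (-x) edge high; fully pressed it is 44 mm above the counter and 7 mm farther to -x, leaning 0.28 rad the other way. Moves with the lever
- paddle_right (a point): centre of the upper face of the right white paddle, a plate 50 mm along dispenser x, 42 mm wide, 6 mm thick, free all round. At rest this point is 100 mm above the counter and the plate leans 0.28 rad, front (-x) edge high; fully pressed it is 44 mm above the counter and 7 mm farther to -x, leaning 0.28 rad the other way. Moves with the lever
- lever_left (a joint): left lever in rad, serves the left lane: 0 at rest with its gate shut, 0.56 at the hard stop with the gate fully up; the pod passes under the gate from about 0.42. A spring returns it: about 2 N on the paddle starts it, about 4 N holds it fully down
- lever_right (a joint): right lever in rad, serves the right lane: 0 at rest with its gate shut, 0.56 at the hard stop with the gate fully up; the pod passes under the gate from about 0.42. A spring returns it: about 2 N on the paddle starts it, about 4 N holds it fully down
- green_pod_center (a point): centre of the green ball-shaped coffee pod, 38 mm across, 30 g, with a thin white band, loose in one of the two lanes (either one); it rolls out by itself within about a second of its gate being up. Lying in the tray its centre is about 32 mm above the counter
- orange_pod_center (a point): centre of the orange ball-shaped pod, same size, loose in the other lane
- mug: blue ceramic mug, 82 mm across, 95 mm high, handle to one side; loose, origin at the centre of its underside; to be left alone
- milk_jug: plain steel milk cup, 70 mm across, 100 mm high; loose, origin at the centre of its underside; to be left alone
- sugar_jar: glass jar with a wooden cap, 76 mm across, 110 mm high; loose, origin at the centre of its underside; to be left alone
- spoon: steel spoon lying flat, 150 mm long; loose, origin at its middle; to be left alone
- coffee_tin: copper-coloured tin with a pale paper label, 84 mm across, 120 mm high; loose, origin at the centre of its underside; to be left alone

How it is judged:
By the outcome, as a careful person would: the job done as asked, in the order asked, and still so for the second after the job is handed in, with the robot touching nothing.
It also fails if it takes over 32 s, if anything falls off the work surface, if the arm or the gripper's body presses on something with over 40 N, if the wrist force passes 120 N, or if a joint passes its speed limit or range.

### The arm

A 7-joint arm with a two-finger parallel gripper is mounted at the origin on the work surface. World frame = base frame: x ahead of the robot, y to its left, z up, the work surface at z = 0. Lengths are in mm, angles in rad, forces in N, time in s.
With the tool pointing down it reaches from about 425 to 875 mm from the base axis. Payload 8.4 kg.
Tool frame: the origin (TCP) lies at the very end of the fingers, on their centre line; the grasp point (between the pads) lies 19 mm behind it (grasp_offset is the distance from the TCP to the grasp point, in mm); x points along the fingers, y is the direction in which the jaws open and shut, and the axes are right-handed (so a half turn about x gives the same grasp; the last joint's range is limited). The gripper opens to 87 mm and grips with 3 to 60 N. Pads are 19 mm wide; open, the fingers measure 117 mm over their backs; the gripper's body (75 mm by 190 mm) begins 51 mm behind the grasp point.
Start: joints at [-1.384, 0.333, 0.04, 1.465, -0.013, 1.343, -0.059], TCP at [183.253, 623.604, 222.546] pointing down, gripper open.
Joint ranges: [-2.58, 2.58], [-0.38, 2.09], [-1.3, 1.39], [0.25, 2.4], [-1.5, 4.64], [0.08, 2.09], [-2.65, 2.65]. Speed limits (rad/s): [2.22, 2.22, 2.79, 2.79, 3.14, 3.14, 3.14].

### API

Orientations are given as a rotation vector (axis times angle).
In Python, from workcell import get_obs, camera, calibration, hand_in, grasp_offset gives the robot as it stands.
- The arm moves only by the tool servo_tool, never from a script. Its argument "motion" is text: rows parted by semicolons, each of 4 numbers parted by spaces: the shift along the world's x, y, z in units of 25 mm (1.0 is 25 mm), then the turn about the world's z in units of 5 degrees (1.0 is 5 degrees). A call has 1 to 8 rows; each row is the pose to reach, as a shift and turn from the pose commanded when the call began; what a row does not reach only later rows make up. A row lasts 1/8 s, in which the tool goes at most 62.5 mm and 10.7 degrees, less where a joint would pass 70% of its speed; a pose out of reach is approached as far as the arm can. A call with a gripper value outside its range is refused whole. "hand" is the opening, from 0 (shut) to 1 (fully open), set as the call begins (left out, the last holds). The fingers move at their own pace and stop on an object; the grip force is fixed at half the most. Time passes only in rows, so rows that repeat a pose let the fingers close. It gives the time, the measured TCP pose, the force and the opening at its end, in the units of the state.
- get_obs(): the state, without advancing time (a new reading comes with each control period).
- camera(name): name is "side" or "top"; returns the picture (400x640x3 uint8, red, green, blue); there is no depth.
- calibration(name): a dict with "vertical_fov" (degrees; the focal length in pixels is half the picture's height over the tangent of half this angle, whatever the lens; pixels are square), "cx", "cy" (the principal point, pixels), "k1" (the pictures are not rectified: a ray, as slopes to the right and down, at radius r is drawn at 1 + k1 r^2 times it, then the intrinsics apply), "rvec" (rotation vector, rad) and "tvec" (3), from world to camera coordinates, as OpenCV has them. Camera axes: x right, y down, z forward; pixel columns grow to the right and rows downward; lengths in mm; the calibration is good to about 2 mm. A picture is of the moment at which its call begins. calibration takes no time and is no camera call.
- hand_in(): hands the job in, once; it reports no verdict.
The state is a dict: "t": time; "qpos": joint angles; "joint_velocities": joint speeds; "tau": joint torques, N m; "tcp_pos": TCP position; "eef_rot": TCP orientation; "force": force on the tool from outside, world axes, zero at the start; "torque": the same for the moment, N m; "opening": opening from 0.0 (shut) to 1.0 (fully open).
Only numpy, scipy, OpenCV 4.12 (cv2) and the standard library are available. Lean on these libraries where they do the work, as an engineer would, in place of code of your own. Each camera call takes 0.05 s, during which the arm holds its last target.

## Working session

There is one attempt and no reset: what is moved stays moved. The work goes in short steps, Python scripts to look and compute and a tool call to move; the robot and the scene stay as the last step left them, time stands still between calls to the robot, and variables do not carry over. Pictures are saved under pics/ and viewed, and the job is handed in when it is done.

Besides the shell and the picture viewer there is one more tool, called after ">>>" as a command line: name --argument value ..., lists and objects as JSON in quotes. servo_tool: Moves the arm, as the interface text tells. Its arguments: {"type":"object","properties":{"motion":{"type":"string"},"hand":{"type":"number"}},"required":["motion"]}

```bash
mkdir -p pics; ls; python3 - <<'E'
from workcell import *
import cv2
for n in("side","top"):
    cv2.imwrite(f"pics/{n}0.png",camera(n)[:,:,::-1]); print(n,calibration(n))
o=get_obs(); print(o["t"],o["tcp_pos"],o["eef_rot"],o["opening"],grasp_offset)
E
```

```text
pics
side {'vertical_fov': 42.93298033199282, 'cx': 315.3868208204172, 'cy': 197.6521420994094, 'k1': -0.008130943914822837, 'rvec': array([ 0.40754524, -2.74283116,  1.25460071]), 'tvec': array([ 540.89602267,  189.20932486, 1731.56349004])}
top {'vertical_fov': 48.66114544231227, 'cx': 320.0802924723202, 'cy': 197.8379083719003, 'k1': 0.01889022771882999, 'rvec': array([ 2.16341683, -2.2011086 ,  0.09790147]), 'tvec': array([  -4.89714863,  585.14284892, 1439.16662045])}
0.1 [183.13185793 623.23295482 221.75054423] [ 0.22318817  1.55925829 -0.2254339 ] 0.9984049728078722 18.700000000000003
```

View pics/side0.png

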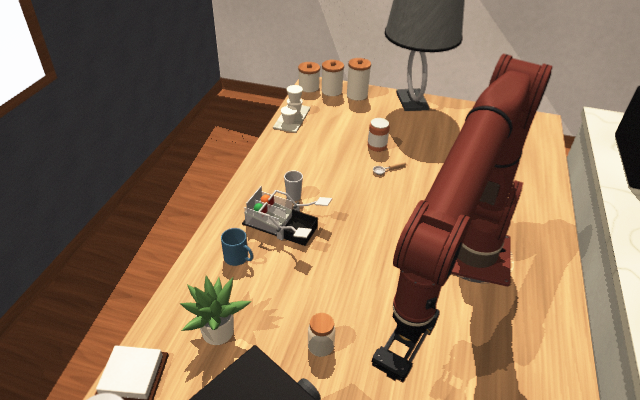

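View pics/top0.png

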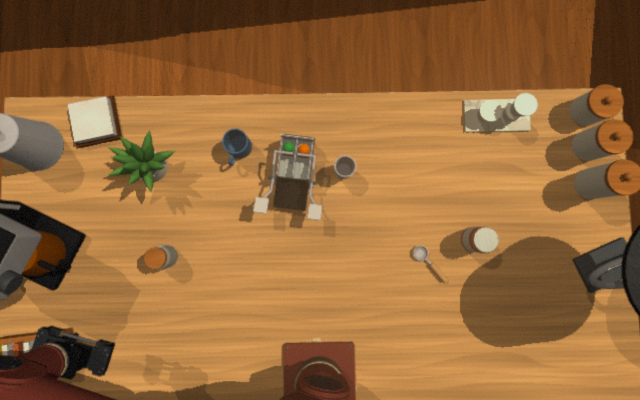

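```bash
cat > h.py <<'E'
import numpy as np, cv2
from workcell import calibration
def ray(n,u,v):
    c=calibration(n); f=200/np.tan(np.radians(c["vertical_fov"]/2))
    d=np.array([(u-c["cx"])/f,(v-c["cy"])/f]); s=d.copy()
    for _ in range(20): s=d/(1+c["k1"]*(s@s))
    R=cv2.Rodrigues(c["rvec"])[0]
    return -R.T@c["tvec"], R.T@np.array([s[0],s[1],1])
def plane(n,u,v,z):
    o,d=ray(n,u,v); return o+d*(z-o[2])/d[2]
def proj(n,P):
    c=calibration(n); f=200/np.tan(np.radians(c["vertical_fov"]/2))
    p=cv2.Rodrigues(c["rvec"])[0]@np.array(P)+c["tvec"]; s=p[:2]/p[2]; s=s*(1+c["k1"]*(s@s))
    return s*f+[c["cx"],c["cy"]]
def tri(a,b):
    o1,d1=ray("top",*a);o2,d2=ray("side",*b)
    t=np.linalg.lstsq(np.c_[d1,-d2],o2-o1,rcond=None)[0]
    p,q=o1+d1*t[0],o2+d2*t[1]; return (p+q)/2,np.linalg.norm(p-q)
E
python3 - <<'E'
from h import *
im={n:cv2.imread(f"pics/{n}0.png") for n in("top","side")}
cv2.imwrite("pics/topz.png",cv2.resize(im["top"][120:230,215:365],None,fx=5,fy=5,interpolation=cv2.INTER_CUBIC))
cv2.imwrite("pics/sidez.png",cv2.resize(im["side"][160:280,210:350],None,fx=5,fy=5,interpolation=cv2.INTER_CUBIC))
for n,(x0,x1,y0,y1) in dict(top=(245,330,190,225),side=(285,340,190,245)).items():
    h=cv2.cvtColor(im[n],cv2.COLOR_BGR2HSV)
    m=((h[...,1]<70)&(h[...,2]>170)).astype(np.uint8)
    k=np.zeros_like(m);k[y0:y1,x0:x1]=m[y0:y1,x0:x1]
    N,L,S,C=cv2.connectedComponentsWithStats(k)
    for i in range(1,N):
        if S[i,4]>15: print(n,S[i],C[i], plane(n,*C[i],100))
    for nm,lo,hi in(("g",45,80),("o",5,15)):
        m=(h[...,0]>lo)&(h[...,0]<hi)&(h[...,1]>190)&(h[...,2]>60)
        s=np.zeros_like(m)
        if n=="top": s[130:165,275:320]=m[130:165,275:320]
        else: s[185:225,245:300]=m[185:225,245:300]
        v,u=np.nonzero(s); print(n,nm,len(u),u.mean(),v.mean(),plane(n,u.mean(),v.mean(),70))
E
```

```text
top [254 190  17  23 196] [261.17857143 203.93367347] [562.68548915 170.22093842 100.        ]
top [308 199  13  21 177] [314.2259887  211.09039548] [537.40106589   4.61339121 100.        ]
top g 0 nan nan [nan nan nan]
top o 53 303.1509433962264 148.88679245283018 [740.88809064  37.28602505  70.        ]
side [296 197  36   9 128] [319.9375 201.3125] [545.71505193  13.26242946 100.        ]
side [287 226  25  11 139] [300.70503597 231.41726619] [564.65058086 174.34335812 100.        ]
side g 0 nan nan [nan nan nan]
side o 22 264.0 199.72727272727272 [746.33216712  32.87898267  70.        ]<stdin>:17: RuntimeWarning: Mean of empty slice.
  ret = ret.dtype.type(ret / rcount)
```

View pics/topz.png

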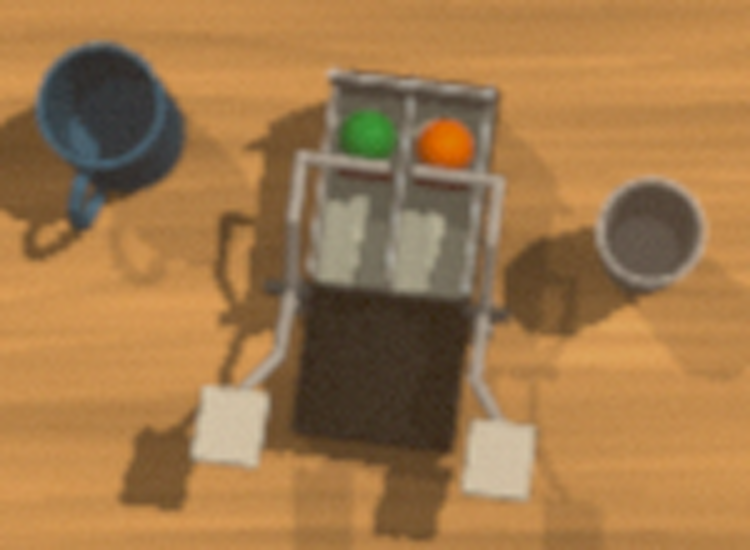

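View pics/sidez.png

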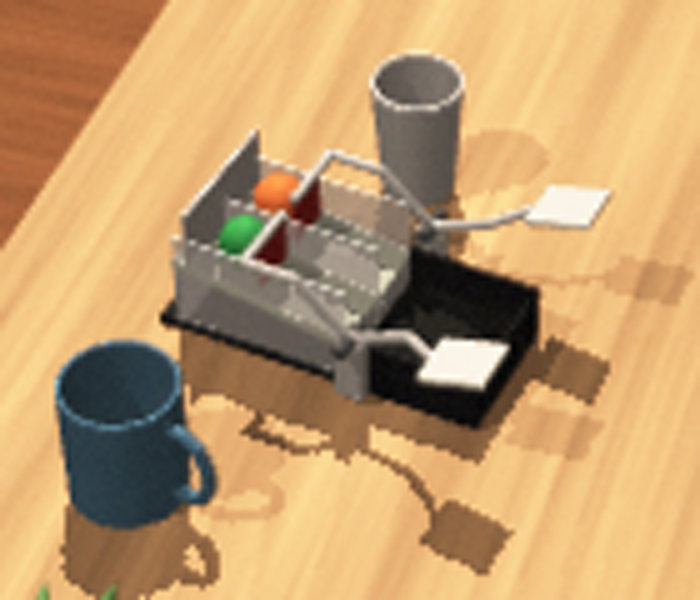

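```bash
python3 - <<'E'
from h import *
from workcell import get_obs
L,e=tri((261.2,205),(302.8,232.6)); R,e2=tri((315,211.8),(323.8,201.2)); print(L,e,R,e2)
ex=lambda p:p.round(1)
print("top@100",ex(plane("top",261.2,205,100)),ex(plane("top",315,211.8,100)))
print("side@100",ex(plane("side",302.8,232.6,100)),ex(plane("side",323.8,201.2,100)))
print("green",tri((215+368/5,120+134/5),(210+240/5,160+235/5)),"orange",tri((215+445/5,120+146/5),(210+277/5,160+193/5)))
# tray corners, top
print("mug top",plane("top",215+102/5,120+105/5,95),"jug",plane("top",215+650/5,120+232/5,100))
for c in((305,295),(468,305),(293,433),(450,452)): print("traycorner",plane("top",215+c[0]/5,120+c[1]/5,46))
o=get_obs(); M=cv2.Rodrigues(np.array(o["eef_rot"]))[0]; print(o["tcp_pos"],M.round(3)); print("jaw yaw deg",np.degrees(np.arctan2(M[1,1],M[0,1])))
E
```

```text
[559.20589341 170.91312245  93.0843669 ] 1.2457348366273926 [535.07563172   2.18221832  94.12488715] 0.742703240483263
top@100 [559.3 170.2 100. ] [535.1   2.2 100. ]
side@100 [556.5 177.5 100. ] [533.1   8.6 100. ]
green (array([747.80027789,  83.92852044,  78.36479271]), np.float64(2.0305472214727778)) orange (array([739.08159043,  34.53064834,  78.39256735]), np.float64(1.8133564151106076))
mug top [764.74035988 251.1957576   95.        ] jug [676.89580214 -94.8116392  100.        ]
traycorner [647.38807864 128.12181763  46.        ]
traycorner [639.03171786  21.71830591  46.        ]
traycorner [557.15993076 136.75821206  46.        ]
traycorner [543.0317286  34.8973116  46.       ]
[183.13185793 623.23295482 221.75054423] [[-0.     0.282  0.959]
 [-0.001  0.959 -0.282]
 [-1.    -0.001  0.   ]]
jaw yaw deg 73.62643844230108
```

>>> servo_tool --motion "0.7 -0.9 0 0.2; 2.1 -2.6 0 0.4; 3.6 -4.4 0 0.6; 5.1 -6.2 0 0.9; 6.6 -8 0 1.2; 8.1 -9.8 0 1.4; 9.5 -11.5 0 1.6; 10.5 -12.7 0 1.7" --hand 0

```text
t: 1.1
tcp_pos: [447.2, 303.5, 222.4]
eef_rot: [0.109, 1.568, -0.11]
force: [0.3, 0.4, 0.2]
opening: 0.172
```

>>> servo_tool --motion "1.1 -1.3 0 0; 2.2 -2.7 0 0; 3.3 -4 -0.5 0; 4.1 -5 -1.2 0; 4.4 -5.3 -2.2 0; 4.4 -5.3 -3.2 0; 4.4 -5.3 -3.5 0; 4.4 -5.3 -3.5 0"

```text
t: 2.1
tcp_pos: [555.5, 173.8, 135.0]
eef_rot: [0.107, 1.569, -0.108]
force: [0.7, 0.3, -0.0]
opening: 0.003
```

```bash
python3 - <<'E'
from h import *
from workcell import *
print(get_obs()["tcp_pos"],get_obs()["opening"])
a=camera("top");b=camera("side")
t=get_obs()["tcp_pos"];print(t,proj("top",t),proj("side",t))
A=cv2.resize(a[120:230,215:365,::-1],None,fx=3.5,fy=3.5,interpolation=2);B=cv2.resize(b[150:280,210:350,::-1],None,fx=3.5,fy=3.5,interpolation=2)
C=np.zeros((600,800,3),np.uint8);
A=cv2.resize(A,(400,293));B=cv2.resize(B,(400,371));C[:293,:400]=A;C[:371,400:]=B
cv2.imwrite("pics/p1.png",C[:380])
E
```

```text
[555.48485364 173.75133728 134.97212864] 0.003428948856868812
[556.17990074 173.99822936 136.03958117] [258.45297978 205.26790319] [303.29794409 223.89886645]
```

View pics/p1.png

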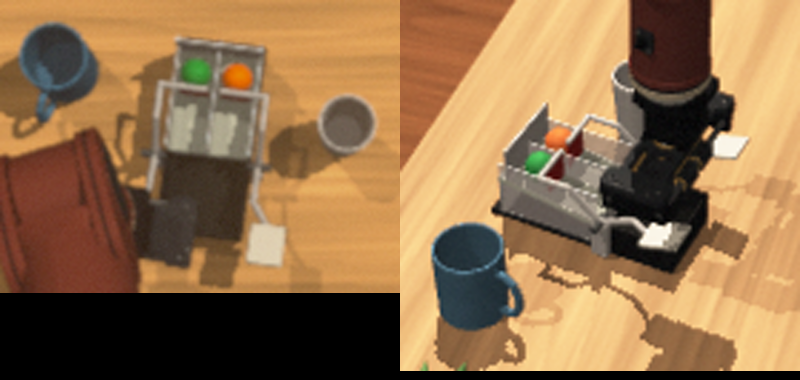

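```bash
python3 - <<'E'
from h import *
from workcell import *
b=camera("side")
cv2.imwrite("pics/p2.png",cv2.resize(b[170:260,260:350,::-1],None,fx=6.5,fy=6.5,interpolation=2))
E
```

```text
(no output)
```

View pics/p2.png

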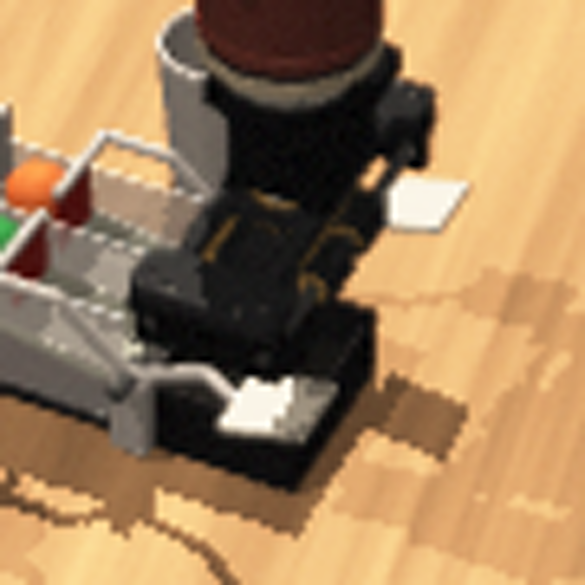

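>>> servo_tool --motion "0 0 -0.5 0; 0 0 -1 0; 0 0 -1.4 0; 0 0 -1.8 0; 0 0 -2.2 0; 0 0 -2.6 0; 0 0 -3 0; 0 0 -3.2 0"

```text
t: 3.25
tcp_pos: [555.6, 173.7, 54.4]
eef_rot: [0.108, 1.568, -0.108]
force: [-3.0, 1.7, 4.2]
opening: 0.004
```

>>> servo_tool --motion "0 0 -0.1 0; 0 0 -0.2 0; 0 0 -0.3 0; 0 0 -0.3 0; 0 0 -0.3 0"

```text
t: 3.88
tcp_pos: [556.1, 173.6, 47.8]
eef_rot: [0.108, 1.567, -0.108]
force: [-0.9, 0.6, 2.6]
opening: 0.007
```

```bash
cat > look.py <<'E'
import sys
from h import *
from workcell import *
a=camera("top");b=camera("side");o=get_obs();print(o["t"],o["tcp_pos"],o["force"])
C=np.zeros((470,800,3),np.uint8)
C[:293,:400]=cv2.resize(a[120:230,215:365,::-1],(400,293),interpolation=2);C[:,400:]=cv2.resize(b[160:270,235:329,::-1],(400,470),interpolation=2)
cv2.imwrite(f"pics/{sys.argv[1]}.png",C)
E
python3 look.py p3
```

```text
3.975 [556.08475866 173.58029589  47.80190133] [-0.10459741  0.9087254   3.31473588]
```

View pics/p3.png

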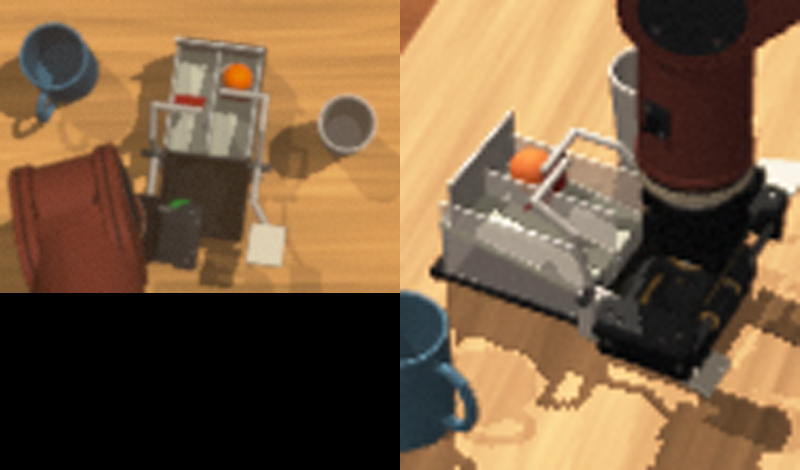

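The left gate is up, and the green pod shows inside the tray at (179,204) in the left panel. The orange pod is still behind its gate at (237,77). I'll hold briefly, then raise the arm.

>>> servo_tool --motion "0 0 0 0; 0 0 0 0; 0 0 0 0; 0 0 0 0; 0 0 0 0; 0 0 0 0; 0 0 0 0; 0 0 0 0"

```text
t: 4.97
tcp_pos: [555.8, 173.6, 47.6]
eef_rot: [0.108, 1.568, -0.108]
force: [0.7, 1.2, 2.7]
opening: 0.008
```

>>> servo_tool --motion "0 0 0.2 0; 0 0 0.5 0; 0 0 0.8 0; 0 0 1.1 0; 0 0 1.4 0; 0 0 1.7 0; 0 0 2 0; 0 0 2.3 0"

```text
t: 5.98
tcp_pos: [555.6, 173.5, 105.4]
eef_rot: [0.108, 1.568, -0.108]
force: [0.5, -0.8, -0.2]
opening: 0.005
```

>>> servo_tool --motion "0 0 0.4 0; 0 0 0.8 0; 0 0 1.5 0; 0 0 2.5 0; 0 0 3.5 0; -0.5 0.7 4.5 0; -1.5 1.8 5 0; -2.5 3 5 0"

```text
t: 6.98
tcp_pos: [493.3, 249.3, 232.3]
eef_rot: [0.11, 1.566, -0.107]
force: [-0.8, 0.1, -1.1]
opening: 0.003
```

>>> servo_tool --motion "-1.2 1.5 0 0; -2.4 3 0 0; -3 4 0 0; -3 4.5 0 0; -3 4.5 0 0; -3 4.5 0 0"

```text
t: 7.72
tcp_pos: [419.5, 359.6, 230.2]
eef_rot: [0.109, 1.568, -0.11]
force: [0.5, -0.1, 0.3]
opening: 0.003
```

```bash
python3 look.py p4
```

```text
7.825 [419.21098673 359.80399103 230.10557046] [-0.02565412  0.13906337  0.87980397]
```

View pics/p4.png

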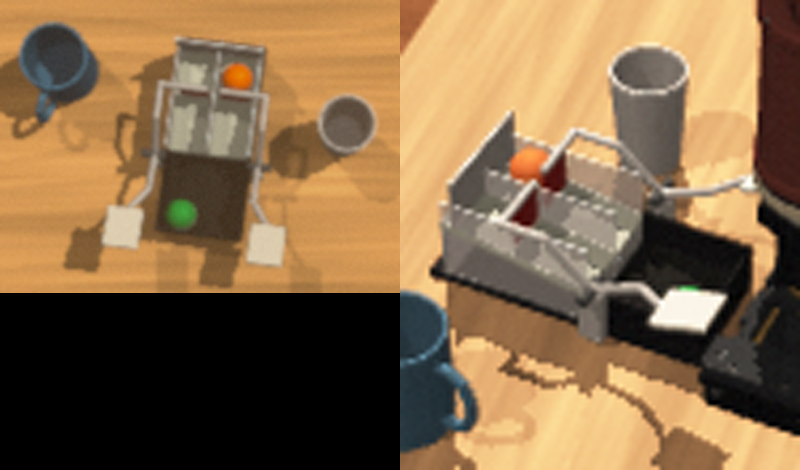

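The green pod is in the tray at (181,213). The left paddle is back up at (123,228) with its gate shut, and the orange pod hasn't moved from (237,77). The mug and jug are also where they were, so I'm handing in.

```bash
python3 - <<'E'
from workcell import *
import cv2
a=cv2.imread("pics/top0.png");b=camera("top")[:,:,::-1]
d=cv2.absdiff(a,b).max(2); print("changed px: spoon/tin",(d[225:290,400:505]>50).sum(),"mug",(d[120:170,215:252]>50).sum(),"jug",(d[150:185,330:360]>50).sum(),"jar",(d[235:280,135:180]>50).sum())
print(hand_in())
E
```

```text
changed px: spoon/tin 0 mug 0 jug 0 jar 1611
the job is handed in; nothing more can be done
None
```

The green pod is served and its gate is shut again. I pressed the left paddle, since green was in the left lane, with the closed fingertips. I held it down until the pod had rolled into the tray, then let it rise and moved the arm clear.

- **Pods and gates:** the last pictures show the green pod in the tray. The left paddle is back up with its gate shut, and the orange pod is still behind its own gate.
- **Forces and time:** the readings after each move showed at most about 5 N. The whole job took about 8 s.
- **Things standing around:** the picture areas around the mug, jug, spoon and tin had not changed since the start.
- **Not confirmed:** the area around the sugar jar did change (1611 pixels). I think that is the arm, parked near there, covering the jar or shading it, but I did not look at the picture to confirm. The fingertips stayed above 220 mm on that side of the table, the jar is 110 mm high, and I saw no sign of contact in the force readings.

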